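# Clamp the long draw plate in the sprung cradle

### The arm

A 6-joint arm with a two-finger parallel gripper is mounted at the origin on a cart in front of the work surface, level with it; the furniture and walls round the work are solid. World frame = base frame: x ahead of the robot, y to its left, z up, the work surface at z = 0. Lengths are in m, angles in rad, forces in N, time in s.
With the tool pointing down it reaches from about 0.35 to 0.875 m from the base axis. Payload 15.5 kg.
Tool frame: the origin (TCP) lies between the finger pads; the fingertips stand 8 mm ahead of it and the grasp point (between the pads) lies 11 mm behind it; z points along the fingers, y is the line along which they close (so a half turn about z gives the same grasp; the last joint's range is limited). The gripper opens to 85 mm and grips with 20 to 120 N. Pads are 22 mm wide; open, the fingers measure 114 mm over their backs; the gripper's body (76 mm by 85 mm) begins 54 mm behind the grasp point. The pads swing forward as they close: fully open they stand 13 mm farther back than shut.
Start: joints at [-1.433, 0.494, 1.345, -0, 1.302, -0.096], TCP at [0.144, -0.608, 0.239] pointing down, gripper open.
Joint ranges: [-2.91, 2.91], [-0.82, 2.16], [0.22, 2.67], [-1.22, 4.37], [0.12, 2.79], [-3.08, 3.08]. Speed limits (rad/s): [1.89, 1.89, 2.57, 3.01, 3.01, 3.01].

### API

Orientations are given as a rotation vector (axis times angle).
In Python, from plant import r, hand, cams, workorder gives the robot as it stands. The module is installed in compiled form; this text tells all that it offers. Calls block until the motion is done:
- r.movep(position, orientation): joint-space move of the TCP to a pose.
- r.move_l(position, v=0.15, rotation=None, guard=None): straight line of the TCP; rotation=None keeps the orientation; v is the mean speed in m/s. With guard (N) it stops when the force on the tool has changed by that much, and returns True; else False.
- r.movej(angles): joint-space move.
- hand.gripper_to(opening, newtons=None): opening from 0.0 (shut) to 1.0 (fully open); newtons is the grip in N (None keeps the last); returns when the fingers have stopped.
- r.sleep(seconds).
- r.ik(position, orientation): joint angles nearest the present ones, or None.
- r.get_state(): the state.
- cams.capture(name): name is "side" or "top"; returns the picture (420x560x3 uint8, red, green, blue); there is no depth.
- cams.camera_model(name): a dict with "fx", "fy", "cx", "cy" (pixels), "R" (3x3) and "t" (3): a world point X has camera coordinates R X + t. Camera axes: x right, y down, z forward; pixel columns grow to the right and rows downward; lengths in m; the calibration is good to about 2 mm. A picture is of the moment at which its call begins. camera_model takes no time and is no camera call.
A pose or a line that the arm cannot do raises r.MotionError and nothing moves.
- workorder.close_job(): hands the job in; it is judged then, once.
Trained networks look in the newest picture that a camera, given by its name, has taken for a name from the list of things; names that differ only in an ending like _2 or _b are one class to them, and where a whole thing is asked for, a point or a joint stands for the part that bears it (a point fixed in the world has none). Each returns a list of dicts, best first, with "conf" (0 to 1); they miss things now and then, are a little off and sometimes report something else, mostly with a low value. They report only what shows in the picture. A call takes as long as a camera call.
- cams.spot_in(thing, camera): "point" ([column, row] in pixels, amid what is visible of it).
The state is a dict: "clock": time; "q": joint angles; "joint_vel": joint speeds; "effort": joint torques, N m; "eef_pos": TCP position; "eef_rot": TCP orientation; "force": force on the tool from outside, world axes, zero at the start; "wrist_torque": the same for the moment, N m; "grip_width": opening from 0.0 (shut) to 1.0 (fully open); "grasp_force": force on a finger pad.
Only numpy, scipy, OpenCV 4.12 (cv2) and the standard library are available. Lean on these libraries where they do the work, as an engineer would, in place of code of your own. Each camera call takes 0.05 s, during which the arm holds its last target. There are 200 camera calls.

### The job

Take the longer of the two steel draw plates out of the wooden rack and seat it flat in the cradle, fully down on the bed between the fixed stop and the spring-loaded carriage. Then swing the hinged latch over the plate and press it down until it snaps into its roller catch. Leave the shorter plate in the rack.

Things in the scene. Friction and masses are not known exactly. Their poses are not given: they have to be found in the camera images.
- long_plate: Longer draw plate, steel with two rows of small holes, 120 x 14 x 40 mm, 0.3 to 0.55 kg. Origin at its centre; x along the 120 mm, y the 14 mm thickness, z the 40 mm width. Starts on a long edge in a rack slot (z up, top 48 mm above the bench); must end flat (y vertical, any way round). Stands by itself on its edge when released; tips over when pushed near the top; then take it across its 40 mm.
- short_plate: Shorter draw plate, the same but 90 mm long; stands in the other slot. Leave it there.
- rack: Fixed wooden rack, 140 (x) x 112 (y) x 26 mm, origin at the centre of its underside. Two slots along x at y = +32 and -32 mm; plates stand on its floor, 8 mm above the bench. Slot posts, 26 mm high, only at x = -37 and +37 mm (12 mm long), so the middle of each plate is free to grip. The bench midway between rack and cradle, beyond the vice, is free to lay a plate on.
- cradle: Fixed metal cradle, cross-shaped base 200 mm each way, 10 mm thick. Origin on the bench under the middle of the seat; z up, y along the seated plate, x across it. Carriage at its +y end, fixed stop at -y, latch hinge on the -x side, roller catch on the +x side (x = 73 to 100 mm, top 62 mm high). Seated, the plate's centre is at x = 0, y = 0, 27 mm above the bench; its sides overhang the 30 mm bed.
- seat (a point): Middle of the bed's top, 20 mm above the bench: the centre of the seated plate's underside.
- carriage_face (a point): Middle of the carriage's flat face towards the plate (60 mm wide, from 12 to 56 mm above the bench); it stands at cradle y = +48 mm at rest. Friction there can leave that end of the plate cocked up a few mm once it is let go: press it down (10 to 15 N) until it lies on the bed.
- carriage (a joint): Carriage travel along cradle +y, m: 0 at rest, at most 0.028; 0.012 with the plate seated. Spring: 5 N at rest plus 0.25 N per mm. Gap at rest 108 mm, too short for the plate: with the plate level and its underside above the stop's top (the carriage is taller), push the carriage back with the plate's end, then lower the plate; let go, the spring slides it against the stop.
- latch_hinge (a point): Axis of the latch, 40 mm above the bench at cradle x = -78 mm; the axis runs along cradle y.
- latch_tip (a point): Middle of the cross bar (8 mm round, 44 mm long) at the free end of the latch, 146 mm from its hinge axis. The latch is a flat steel bar 18 mm wide and 8 mm thick.
- latch (a joint): Latch angle, rad: 0 level across the seated plate, tip towards cradle +x; 1.57 upright; more as it opens towards -x (at most 2.3). The stiff hinge (1 to 2 N at the tip) leaves it where it is let go. Near 0.10 its cross bar meets the sprung roller; 7 to 13 N downward near the tip make it snap past, to 0. It cannot close over a plate that is not down on the bed.
- catch_roller (a point): Centre of the catch's sprung roller (10 mm round, 48 mm above the bench), which gives way along cradle +x and returns over the cross bar.
- catch (a joint): How far the roller is pushed back along cradle +x, m: 0 at rest, about 0.0035 as the cross bar passes it.
- fixed_stop (a point): Middle of the fixed stop's face, at cradle y = -60 mm, 26 mm above the bench. Stop top 32 mm above the bench. Two cheeks of the same height reach 21 mm from it towards the carriage, 48 mm apart inside, so the plate's end drops between them from above.

How it is judged:
On the way:
1. the long plate lies flat on the cradle's bed between the stop and the pressed-back carriage, while the latch is still open (z of long_plate in the frame of cradle below 0.034 m and y of long_plate in the frame of cradle between -0.004 and 0.012 m and x of long_plate in the frame of cradle between -0.008 and 0.008 m and angle between the y axis of long_plate and the z axis of cradle, either way round below 0.15 rad and value of joint latch above 0.3 rad), for 0.2 s.
At the end, for the whole second after the job is handed in: The long plate lies flat on the bed against the fixed stop (centre within 3 mm along, 8 mm across and 2 mm in height of its seat, within 0.06 rad of level) and at rest, and the latch lies closed over it below 0.045 rad with the roller back over its cross bar (catch below 2 mm) (z of long_plate in the frame of cradle between 0.025 and 0.029 m and y of long_plate in the frame of cradle between -0.003 and 0.003 m and x of long_plate in the frame of cradle between -0.008 and 0.008 m and angle between the y axis of long_plate and the z axis of cradle, either way round below 0.06 rad and value of joint latch below 0.045 rad and value of joint catch below 0.002 m and linear speed of long_plate below 0.01 m/s); the robot touches nothing.
It fails at once if the shorter plate leaves its place in the rack (moves more than 25 mm) (distance of short_plate from where it was at the start of the episode above 0.025 m).
It also fails if it takes over 72 s, if anything falls off the work surface, if the arm or the gripper's body presses on something with over 40 N, if the wrist force passes 120 N, or if a joint passes its speed limit or range.

## Working session

There is one attempt and no reset: what is moved stays moved. The work goes in short steps, each a Python script; the robot and the scene stay as the last script left them, time stands still between calls to the robot, and variables do not carry over. Pictures are saved under pics/ and viewed, at most 10 in all, crops included, and the job is handed in when it is done.

```bash
mkdir -p pics; python3 - <<'E'
from plant import r,hand,cams
import cv2,numpy as np
for c in ("top","side"):
    im=cams.capture(c); cv2.imwrite(f"pics/{c}0.png",im[:,:,::-1]); m=cams.camera_model(c)
    print(c,m["fx"],m["cx"],m["cy"],np.round(m["R"],3).tolist(),np.round(m["t"],3))
    for n in ["long_plate","short_plate","rack","cradle","seat","carriage_face","latch_hinge","latch_tip","catch_roller","fixed_stop"]:
        print(n,[(np.round(d["point"],1).tolist(),round(d["conf"],2)) for d in cams.spot_in(n,c)][:3])
print(r.get_state())
E
```

```text
top 403.0206891869993 281.80717025993914 208.8641453276313 [[-0.006, -1.0, -0.027], [-0.988, 0.01, -0.156], [0.157, 0.026, -0.987]] [-0.148  0.614  0.887]
long_plate [([374.6, 245.1], 0.62)]
short_plate [([397.7, 245.1], 0.69)]
rack [([385.9, 250.3], 0.68)]
cradle [([193.1, 229.4], 0.63), ([172.5, 231.0], 0.52)]
seat [([193.9, 235.3], 0.68), ([184.7, 275.2], 0.56), ([172.1, 231.6], 0.16)]
carriage_face [([173.5, 231.5], 0.79)]
latch_hinge [([198.1, 233.8], 0.59), ([171.6, 230.8], 0.25)]
latch_tip [([182.2, 276.6], 0.51)]
catch_roller []
fixed_stop [([198.4, 237.4], 0.85)]
side 412.3662715268595 270.1946699711089 210.35584677929126 [[0.999, -0.02, -0.026], [-0.032, -0.487, -0.873], [0.005, 0.873, -0.487]] [-0.572 -0.009  1.182]
long_plate [([252.8, 270.0], 0.58)]
short_plate [([246.7, 290.6], 0.56)]
rack [([248.9, 301.9], 0.91), ([265.5, 187.4], 0.29), ([229.9, 159.2], 0.16)]
cradle [([265.6, 185.2], 0.84)]
seat [([264.8, 186.9], 0.79)]
carriage_face [([266.6, 172.7], 0.63)]
latch_hinge [([264.9, 186.8], 0.7)]
latch_tip [([231.2, 157.3], 0.63)]
catch_roller []
fixed_stop [([261.0, 189.7], 0.91)]
{'clock': 1.1, 'q': array([-1.43347719e+00,  4.93619632e-01,  1.34552423e+00, -7.94650234e-06,
        1.30251411e+00, -9.54917520e-02]), 'joint_vel': array([ 2.92679081e-04, -2.05134833e-04, -4.04371048e-04, -3.93790559e-04,
        1.68026306e-05,  1.03617615e-03]), 'effort': array([ 4.18937387e-03, -8.82015610e+01, -3.84264421e+01,  1.30905718e-06,
        7.56293502e-04, -2.67899179e-05]), 'eef_pos': array([ 0.14419927, -0.60812032,  0.23925653]), 'eef_rot': array([-3.12026694e+00, -3.64868884e-01,  1.41786426e-05]), 'force': array([-0.4295448 , -0.08188822,  0.42745736]), 'wrist_torque': array([-0.01545153, -0.01039119,  0.06107732]), 'grasp_force': 0.0, 'grip_width': 1.0029663377880966}
```

View pics/top0.png

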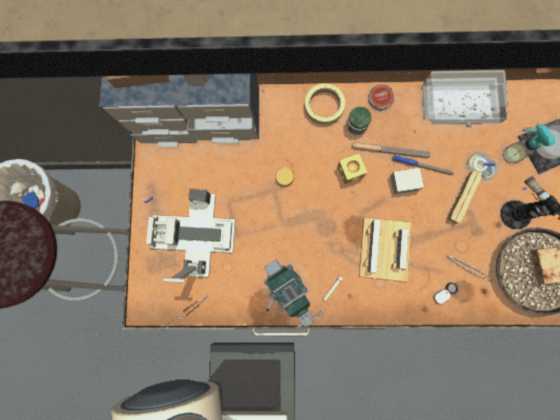

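View pics/side0.png

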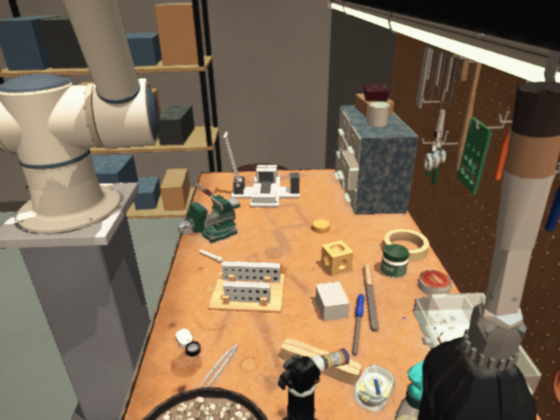

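Long plate is at about (374,246) in top view, the short one at (404,249). The cradle is nearly aligned with the world: carriage on the left (+y), latch hinge towards the robot, open and leaning to -x. Next I'll zoom in.

```bash
python3 - <<'E'
import cv2,numpy as np
t=cv2.imread("pics/top0.png");s=cv2.imread("pics/side0.png")
def crop(im,x0,y0,w,h,k):
    o=cv2.resize(im[y0:y0+h,x0:x0+w],None,fx=k,fy=k,interpolation=cv2.INTER_CUBIC)
    for i in range(0,w,10):
        cv2.line(o,(i*k,0),(i*k,6 if (x0+i)%50 else 14),(0,0,255),1); 
        if (x0+i)%20==0: cv2.putText(o,str(x0+i),(i*k,24),0,.35,(0,0,255),1)
    for j in range(0,h,10):
        cv2.line(o,(0,j*k),(6,j*k),(0,0,255),1)
        if (y0+j)%20==0: cv2.putText(o,str(y0+j),(8,j*k+4),0,.35,(0,0,255),1)
    return o
a=crop(t,140,180,100,110,5); b=crop(t,355,210,60,80,5); 
c=np.zeros((550,800,3),np.uint8); c[:550,:500]=a; c[:400,500:]=b; cv2.imwrite("pics/tz.png",c)
a=crop(s,215,125,95,85,5); b=crop(s,205,255,85,60,4)
c=np.zeros((425,800,3),np.uint8); c[:425,:475]=a; c[:240,475:800]=b[:,:325]; cv2.imwrite("pics/sz.png",c)
E
```

```text
(no output)
```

View pics/tz.png

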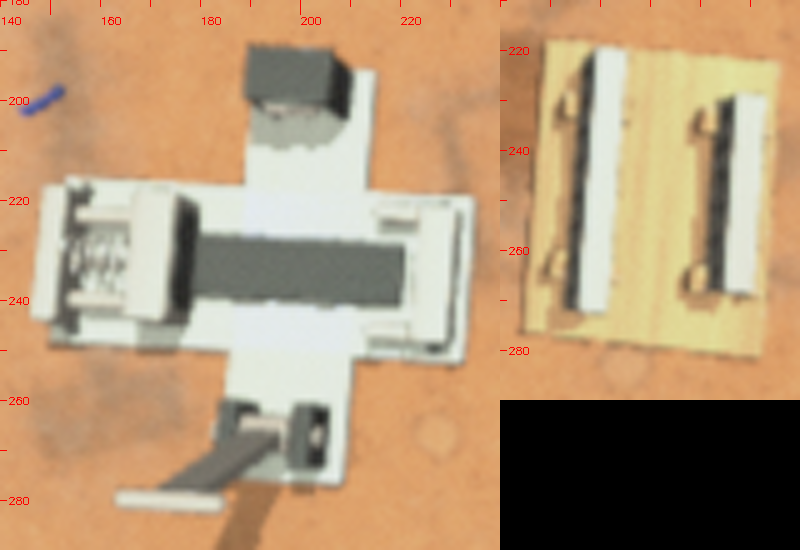

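View pics/sz.png

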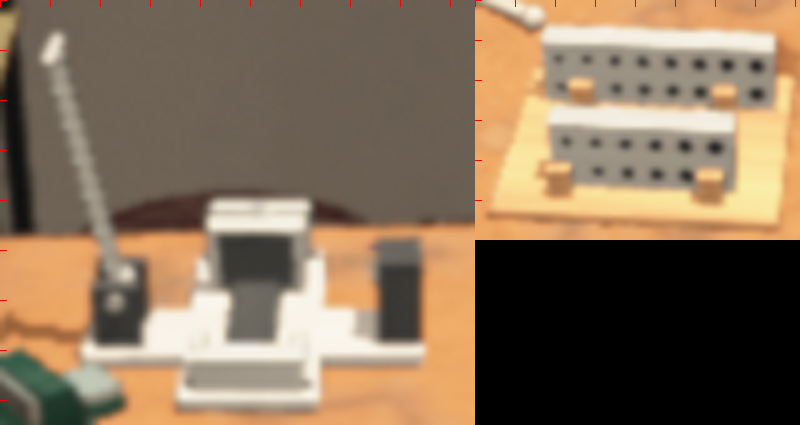

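```bash
cat > fit.py <<'E'
import numpy as np
from scipy.optimize import least_squares
from plant import cams
M={c:cams.camera_model(c) for c in ("top","side")}
def proj(c,X):
    m=M[c]; p=np.asarray(m["R"])@X+np.asarray(m["t"]).ravel()
    return np.array([m["fx"]*p[0]/p[2]+m["cx"],m["fy"]*p[1]/p[2]+m["cy"]])
def W(p,L):
    c,s=np.cos(p[2]),np.sin(p[2]); return np.array([p[0]+c*L[0]-s*L[1],p[1]+s*L[0]+c*L[1],L[2]])
def fit(obs,x0):
    f=lambda p:np.concatenate([proj(c,W(p,L(p)))-px for c,px,L in obs])
    s=least_squares(f,x0,loss="soft_l1"); return s.x,f(s.x).reshape(-1,2)
E
python3 - <<'E'
from fit import *
np.set_printoptions(precision=4,suppress=True)
P=lambda *a:(lambda p:np.array(a))
m=1e-3
plate=[("top",(374.4,219.6),P(.06,.007,.048)),("top",(380.4,219.6),P(.06,-.007,.048)),("top",(370.6,272.4),P(-.06,.007,.048)),("top",(376.2,272.4),P(-.06,-.007,.048)),
("side",(222,266.5),P(-.06,-.007,.048)),("side",(280,268),P(.06,-.007,.048)),("side",(222.5,262),P(-.06,.007,.048)),("side",(280,263.75),P(.06,.007,.048))]
print(*fit(plate,[.5,-.3,0]),sep="\n")
cr=[("top",(215,194),lambda p:(.1,-p[3],.01)),("top",(208.6,277),lambda p:(-.1,-p[3],.005)),
("top",(235,219.4),lambda p:(p[4],-.1,.01)),("top",(232.4,252.4),lambda p:(-p[4],-.1,.01)),
("top",(153.4,215.4),lambda p:(p[4],.1,.01)),("top",(150.4,249.4),lambda p:(-p[4],.1,.01)),
("side",(299.6,197),lambda p:(.1,-p[3],0)),("side",(231.4,197),lambda p:(-.1,-p[3],0)),
("side",(250.4,206.2),lambda p:(-p[4],-.1,0)),("side",(278.8,206.2),lambda p:(p[4],-.1,0)),
("top",(179.6,226.6),lambda p:(.015,p[5],.02)),("top",(178.4,239),lambda p:(-.015,p[5],.02)),
("top",(221,229),lambda p:(.015,p[6],.02)),("top",(220.4,241.4),lambda p:(-.015,p[6],.02)),
("top",(163,279.4),lambda p:(-.078+.146*np.cos(p[7]),.022,.04+.146*np.sin(p[7]))),("top",(184.8,280.8),lambda p:(-.078+.146*np.cos(p[7]),-.022,.04+.146*np.sin(p[7]))),
("side",(225.4,134.6),lambda p:(-.078+.146*np.cos(p[7]),0,.04+.146*np.sin(p[7])))]
print(*fit(cr,[.5,.2,0,.03,.04,.04,-.05,1.8]),sep="\n")
E
```

```text
[ 0.526  -0.3652 -0.1128]
[[ 0.3233 -0.5916]
 [ 0.4731  0.0333]
 [ 0.3125 -0.5853]
 [ 0.9847  0.0877]
 [-0.9135 -1.4121]
 [-0.2819 -0.8187]
 [-0.0899 -0.9861]
 [ 0.2137 -0.7268]]
[ 0.5593  0.0607 -0.0441  0.0428  0.0401  0.0321 -0.0676  1.7643]
[[-1.167  -0.3845]
 [ 0.2204 -0.0665]
 [ 0.8665 -0.5844]
 [ 1.5842 -0.078 ]
 [ 0.2344  0.6009]
 [ 0.2999 -0.1569]
 [-0.117   0.5918]
 [-0.5445  1.397 ]
 [-0.3846  1.4165]
 [-0.0574  1.1014]
 [-0.1211  0.2277]
 [ 0.0986  0.415 ]
 [ 0.1082 -0.7135]
 [-0.0715 -0.4758]
 [-6.6652  0.3677]
 [-5.9203 -0.1427]
 [ 0.1979 -1.4492]]
```

```bash
python3 - <<'E'
from fit import *
np.set_printoptions(precision=4,suppress=True)
# p: x y yaw w h yb1 yb2 th off
cr=[("top",(215,194),lambda p:(.1,-p[3],.01)),("top",(208.6,277),lambda p:(-.1,-p[3],.005)),
("top",(189,217.6),lambda p:(p[4],p[3],.01)),("top",(185.6,250.4),lambda p:(-p[4],p[3],.01)),
("top",(213.4,218),lambda p:(p[4],-p[3],.01)),("top",(210.4,252.4),lambda p:(-p[4],-p[3],.01)),
("top",(235,219.4),lambda p:(p[4],p[8]-.1,.01)),("top",(232.4,252.4),lambda p:(-p[4],p[8]-.1,.01)),
("top",(153.4,215.4),lambda p:(p[4],p[8]+.1,.01)),("top",(150.4,249.4),lambda p:(-p[4],p[8]+.1,.01)),
("side",(299.6,197),lambda p:(.1,-p[3],0)),("side",(231.4,197),lambda p:(-.1,-p[3],0)),
("side",(250.4,206.2),lambda p:(-p[4],p[8]-.1,0)),("side",(278.8,206.2),lambda p:(p[4],p[8]-.1,0)),
("top",(179.6,226.6),lambda p:(.015,p[5],.02)),("top",(178.4,239),lambda p:(-.015,p[5],.02)),
("top",(221,229),lambda p:(.015,p[6],.02)),("top",(220.4,241.4),lambda p:(-.015,p[6],.02)),
("top",(163,279.4),lambda p:(-.078+.146*np.cos(p[7]),.022,.04+.146*np.sin(p[7]))),("top",(184.8,280.8),lambda p:(-.078+.146*np.cos(p[7]),-.022,.04+.146*np.sin(p[7]))),
("side",(225.4,134.6),lambda p:(-.078+.146*np.cos(p[7]),0,.04+.146*np.sin(p[7])))]
p,res=fit(cr,[.55,.05,0,.03,.04,.04,-.05,1.8,.01]);print(p,res,sep="\n")
for L in [(0.02,-.06,.032),(0,-.06,.02),(.03,.048,.056),(-.03,.048,.056)]: print(L,proj("top",W(p,L)),proj("side",W(p,L)))
from plant import r
from scipy.spatial.transform import Rotation as R
s=r.get_state(); print(R.from_rotvec(s["eef_rot"]).as_matrix())
def down(a): # closing axis (y) at world angle a
    y=np.array([np.cos(a),np.sin(a),0]);z=np.array([0,0,-1.]);return R.from_matrix(np.c_[np.cross(y,z),y,z]).as_rotvec()
for pos,a in [((.526,-.365,.2),np.pi/2-.113),((.526,-.365,.2),-np.pi/2-.113),((.6,-.15,.2),0),((.6,-.15,.2),np.pi),((p[0],p[1],.1),p[2]),((p[0],p[1],.1),p[2]+np.pi)]:
    print(pos,a,r.ik(pos,down(a)))
print(W(p,(-.2,0,.15)))
E
```

```text
[ 0.5586  0.0464 -0.0573  0.0295  0.0403  0.0464 -0.0534  1.7587  0.0166]
[[-0.2674 -0.165 ]
 [ 0.035   0.1209]
 [-0.3954 -0.5873]
 [ 0.0648  0.0586]
 [-0.576   0.1623]
 [-0.2067 -0.7053]
 [ 0.1059 -0.18  ]
 [ 0.3607  0.4319]
 [-0.427  -0.0786]
 [-0.8191 -0.7598]
 [-0.2505  0.9486]
 [-0.6841  1.3336]
 [-0.7838  0.932 ]
 [-0.4272  0.7987]
 [-0.0319  0.0052]
 [ 0.0226  0.1834]
 [ 0.1864 -0.3829]
 [-0.1599 -0.1491]
 [-0.0566  0.0824]
 [ 0.6879 -0.1221]
 [-0.0868  0.0016]]
(0.02, -0.06, 0.032) [223.2431 226.0785] [271.134  193.0119]
(0, -0.06, 0.02) [223.4855 235.0541] [264.1555 196.8554]
(0.03, 0.048, 0.056) [175.1141 218.3187] [275.5265 169.6279]
(-0.03, 0.048, 0.056) [172.6835 244.4281] [255.6037 169.8014]
[[ 0.973   0.2307 -0.    ]
 [ 0.2307 -0.973   0.0001]
 [-0.     -0.0001 -1.    ]]
(0.526, -0.365, 0.2) 1.4577963267948966 [-0.6999  0.552   1.3529 -0.      1.2367 -2.1577]
(0.526, -0.365, 0.2) -1.6837963267948965 [-0.6999  0.552   1.3529  0.      1.2367  0.9839]
(0.6, -0.15, 0.2) 0 [-0.3415  0.5226  1.4103 -0.      1.2087 -0.3415]
(0.6, -0.15, 0.2) 3.141592653589793 [-0.3415  0.5226  1.4103  0.      1.2087  2.8001]
(np.float64(0.558643949772667), np.float64(0.046437215761509075), 0.1) -0.05731380130634181 [-0.0236  0.5784  1.6532  0.      0.91    0.0337]
(np.float64(0.558643949772667), np.float64(0.046437215761509075), 0.1) 3.0842788522834512 None
[0.359  0.0579 0.15  ]
```

```bash
cat > h.py <<'E'
import numpy as np, cv2
from scipy.spatial.transform import Rotation as R
from plant import r,hand,cams,workorder
np.set_printoptions(precision=4,suppress=True)
C=np.array([.5586,.0464,-.0573])
def down(a):
    y=np.array([np.cos(a),np.sin(a),0]);z=np.array([0,0,-1.]);return R.from_matrix(np.c_[np.cross(y,z),y,z]).as_rotvec()
def cw(x,y,z):
    c,s=np.cos(C[2]),np.sin(C[2]); return np.array([C[0]+c*x-s*y,C[1]+s*x+c*y,z])
def st(t=""):
    s=r.get_state(); print(t,round(s["clock"],2),s["eef_pos"],"F",s["force"],"g",round(s["grip_width"],3),round(s["grasp_force"],1)); return s
E
python3 - <<'E'
from h import *
a=-np.pi/2-.113
hand.gripper_to(.5,60)
r.movep([.526,-.365,.10],down(a)); st()
print(r.move_l([.526,-.365,.022],v=.1,guard=8)); st()
hand.gripper_to(0,60); st("grip")
r.move_l([.526,-.365,.12],v=.15); st("up")
r.movep([.585,-.19,.10],down(0)); st()
print(r.move_l([.585,-.19,.022],v=.15),r.move_l([.585,-.19,.010],v=.03,guard=5)); st("down")
cv2.imwrite("pics/b1.png",cams.capture("side")[:,:,::-1])
E
```

```text
3.32 [ 0.5257 -0.3659  0.1003] F [ 0.332  -0.8005  0.8042] g 0.502 0.0
False
 4.25 [ 0.5263 -0.3653  0.0225] F [ 0.6108 -0.8728 -0.1263] g 0.495 0.0
grip 4.62 [ 0.5263 -0.3653  0.0227] F [-1.4842  1.1241  6.5092] g 0.156 59.1
up 5.42 [ 0.5255 -0.3646  0.1191] F [ 0.0434  0.1476 -4.418 ] g 0.154 58.4
 6.72 [ 0.5848 -0.1904  0.0997] F [-0.1398 -1.0704 -3.6417] g 0.156 58.4
False True
down 7.73 [ 0.5858 -0.1903  0.0144] F [1.3352 0.9764 3.9558] g 0.155 60.2
```

```bash
python3 - <<'E'
from h import *
hand.gripper_to(.5); r.move_l([.585,-.19,.10],v=.2)
hand.gripper_to(0); r.movep([.535,-.19,.09],down(0)); r.move_l([.535,-.19,.040],v=.15)
r.move_l([.592,-.19,.040],v=.05); st("push")
r.move_l([.575,-.19,.05],v=.2); r.move_l([.54,-.19,.12],v=.2); hand.gripper_to(1.0)
r.movep([.45,-.19,.25],down(0))
t=cams.capture("top"); print([(d["point"],d["conf"]) for d in cams.spot_in("long_plate","top")])
s=cams.capture("side"); print([(d["point"],d["conf"]) for d in cams.spot_in("long_plate","side")])
k=lambda im,x,y,w,h:cv2.resize(im[y:y+h,x:x+w,::-1],(400,400),interpolation=cv2.INTER_CUBIC)
cv2.imwrite("pics/b2.png",np.hstack([k(t,240,170,100,100),k(s,220,180,100,100)])); st()
E
```

```text
push 11.33 [ 0.5917 -0.19    0.04  ] F [-0.2135  1.1842  0.3791] g 0.001 0.0
[([305.8, 206.6], 0.93)]
[([291.1, 237.2], 0.77)]
 13.78 [ 0.4502 -0.1898  0.2488] F [ 0.0599 -1.5294 -0.2102] g 0.999 0.0
```

View pics/b2.png

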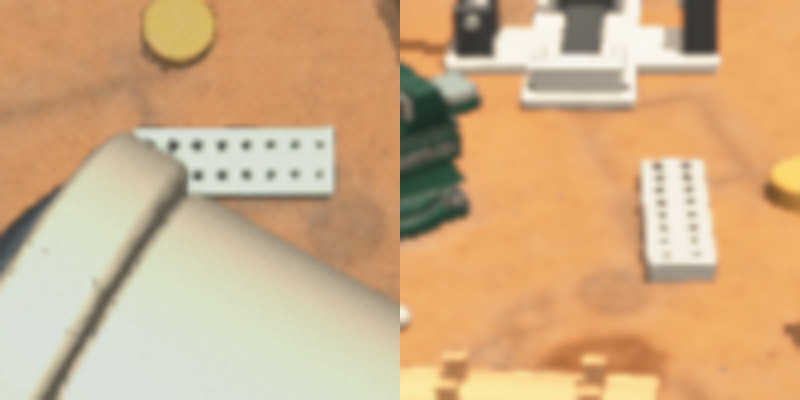

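Plate lies flat; its top-view right corners are at about (323,202) and (323,218).

```bash
python3 - <<'E'
from fit import *
from h import *
P=lambda *a:(lambda p:np.array(a))
o=[("top",(323.25,201.75),P(.02,-.06,.014)),("top",(323.25,217.8),P(-.02,-.06,.014)),("top",(274.25,201.75),P(.02,.06,.014)),
("side",(280,220),P(-.02,.06,.014)),("side",(295.75,220),P(.02,.06,.014)),("side",(282,246),P(-.02,-.06,.014)),("side",(298.75,246),P(.02,-.06,.014))]
p,res=fit(o,[.61,-.19,0]); print(p,res)
if np.abs(res).max()<2.5 and abs(p[2])<.1:
    r.movep([p[0],p[1],.09],down(p[2]))
    print(r.move_l([p[0],p[1],.011],v=.1,guard=6)); st()
    hand.gripper_to(0,60); s=st("grip")
    r.move_l([p[0],p[1],.13],v=.15); st("up")
    dy=0
    r.movep(cw(0,-.03,.12),down(C[2])); st("over")
    t=cams.capture("top"); s=cams.capture("side")
    k=lambda im,x,y,w,h:cv2.resize(im[y:y+h,x:x+w,::-1],(400,400),interpolation=cv2.INTER_CUBIC)
    cv2.imwrite("pics/b3.png",np.hstack([k(t,145,180,100,100),k(s,215,110,100,100)]))
E
```

```text
[ 0.6147 -0.1926 -0.0093] [[ 0.6972 -0.1924]
 [ 0.9179  0.3062]
 [-0.3405 -0.1149]
 [ 0.1082 -0.407 ]
 [-0.1218 -0.8355]
 [-0.2467 -0.2258]
 [ 0.2218 -0.6978]]
False
 15.64 [ 0.6151 -0.1928  0.0116] F [ 0.2158 -0.1836 -0.0424] g 0.999 0.0
grip 16.16 [ 0.6149 -0.1927  0.0117] F [-2.2359 -0.1394  7.7844] g 0.449 60.6
up 17.1 [ 0.6141 -0.1924  0.129 ] F [ 0.9132  0.205  -4.043 ] g 0.448 60.8
over 17.98 [0.5571 0.0164 0.1198] F [ 0.522  -0.6597 -3.9365] g 0.449 60.8
```

View pics/b3.png

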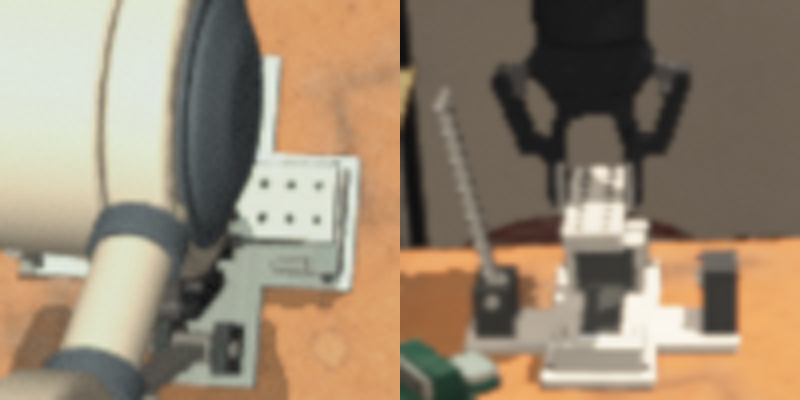

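Plate is held level above the cradle, aligned with it. Pushing the carriage back and lowering.

```bash
python3 - <<'E'
from h import *
r.move_l(cw(0,-.022,.07),v=.15); r.move_l(cw(0,-.022,.0487),v=.08); st("in")
for y in (-.012,-.005,.001,.005): print(r.move_l(cw(0,y,.0487),v=.05,guard=25)); st(y)
r.move_l(cw(0,.005,.038),v=.05,guard=15); st()
print(r.move_l(cw(0,.005,.028),v=.02,guard=8)); st("low")
E
```

```text
in 18.98 [0.5573 0.0244 0.0488] F [ 0.0396  0.3592 -3.7693] g 0.444 60.8
False
-0.012 19.33 [0.5583 0.0346 0.0491] F [ 0.6589 -5.8392 -3.2793] g 0.447 60.9
False
-0.005 19.62 [0.5587 0.0413 0.049 ] F [ 0.6802 -7.5704 -2.7641] g 0.445 60.9
False
0.001 19.89 [0.559  0.0471 0.049 ] F [ 0.6585 -9.1393 -3.2548] g 0.446 61.0
False
0.005 20.14 [0.5592 0.051  0.049 ] F [  0.858  -10.1286  -3.3928] g 0.446 61.0
 20.51 [0.5594 0.0507 0.0384] F [ -0.3904 -10.4909   2.8727] g 0.448 61.8
True
low 20.8 [0.5594 0.0504 0.0361] F [-1.0995 -4.5574  6.6378] g 0.443 62.7
```

```bash
python3 - <<'E'
from h import *
s=cams.capture("side");st(); print(r.get_state()["wrist_torque"])
cv2.imwrite("pics/b4.png",cv2.resize(s[145:215,220:310,::-1],None,fx=8,fy=8,interpolation=cv2.INTER_CUBIC))
E
```

```text
20.85 [0.5595 0.0504 0.0361] F [-1.1203 -5.1185  8.051 ] g 0.449 62.7
[-0.2749  0.1785 -0.0385]
```

View pics/b4.png

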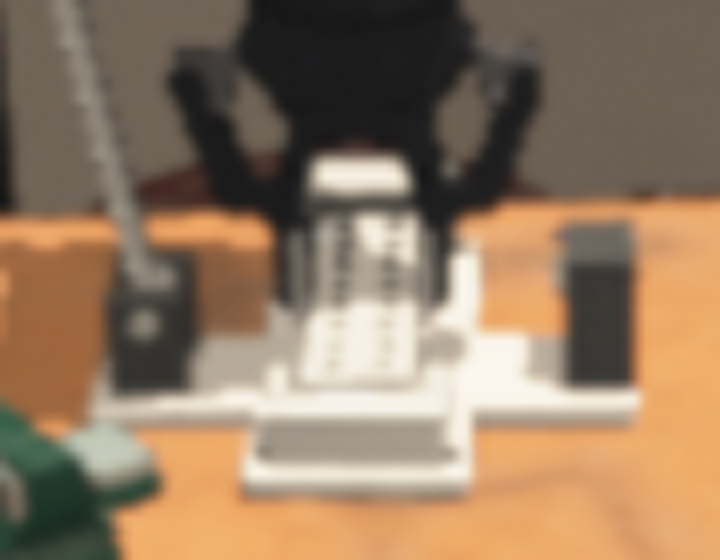

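Plate sits between the cheeks, near end down, far end slightly up. I'll press lower, release, then press the carriage end with shut fingers.

```bash
python3 - <<'E'
from h import *
p=r.get_state()["eef_pos"]
print(r.move_l([p[0],p[1],.0315],v=.02,guard=18)); st("low")
hand.gripper_to(.75); st("rel"); r.sleep(.3)
p=r.get_state()["eef_pos"]
r.move_l([p[0],p[1],.10],v=.15); hand.gripper_to(0)
r.move_l(cw(0,.022,.10),v=.15)
r.move_l(cw(0,.022,.052),v=.12)
print(r.move_l(cw(0,.022,.025),v=.02,guard=12)); st("press")
r.sleep(.2); st("press")
r.move_l(cw(0,.022,.07),v=.15)
print(r.move_l(cw(0,-.03,.07),v=.15)); r.move_l(cw(0,-.03,.05),v=.1)
print(r.move_l(cw(0,-.03,.025),v=.02,guard=8)); st("press -y end")
r.move_l(cw(0,-.03,.12),v=.15)
E
```

```text
True
low 21.06 [0.5595 0.0501 0.0352] F [-2.0492 -3.1303 13.4886] g 0.451 65.2
rel 21.43 [0.559  0.0502 0.0343] F [-0.0568 -0.7491  0.0586] g 0.751 0.0
True
press 24.47 [0.5604 0.0687 0.042 ] F [-2.2837  0.3418 11.6813] g 0.0 5.8
press 24.67 [0.5604 0.0687 0.042 ] F [-2.3094 -0.2256 12.4121] g 0.002 6.4
False
True
press -y end 26.47 [0.5571 0.0164 0.042 ] F [-1.3928 -0.5213  9.1637] g -0.0 5.1
```

Both ends press to the same height (34 mm), so the plate is seated flat. Now the latch.

```bash
python3 - <<'E'
from h import *
d=.015
def Q(th,rho=.12):
    u=np.array([np.cos(th),np.sin(th)]);n=np.array([-u[1],u[0]])
    q=np.array([-.078,.04])+rho*u+n*(.004+d*np.sin(th)); return cw(q[0],0,q[1]+.008)
o=down(C[2])
r.move_l(cw(0,-.03,.28),v=.25); r.move_l(cw(-.165,0,.28),v=.25)
q=Q(1.45); r.move_l(cw(-.165,0,q[2]),v=.2); st("behind")
print(r.move_l(q,v=.12,guard=25)); st("1.45")
for th in (1.25,1.05,.85,.65,.45,.3,.2):
    if r.move_l(Q(th),v=.12,guard=25): print("guard"); break
st("arc")
cams.capture("side"); im=cams.capture("side")
print(r.move_l(Q(-.02),v=.04,guard=22)); st("pressed")
im2=cams.capture("side")
k=lambda im:cv2.resize(im[130:210,220:310,::-1],(400,356),interpolation=cv2.INTER_CUBIC)
cv2.imwrite("pics/b5.png",np.hstack([k(im),k(im2)]))
E
```

```text
behind 29.45 [0.3948 0.0557 0.1697] F [-0.4735 -0.0135 -0.0204] g -0.002 0.0
False
1.45 30.29 [0.4759 0.0512 0.1695] F [0.0228 0.6999 0.1499] g -0.002 0.0
arc 32.69 [0.5963 0.0442 0.0787] F [-0.4045 -0.4896  0.4715] g -0.003 0.0
True
pressed 33.47 [0.6001 0.044  0.0515] F [-5.6642 -0.0306 21.2281] g -0.001 10.6
```

View pics/b5.png

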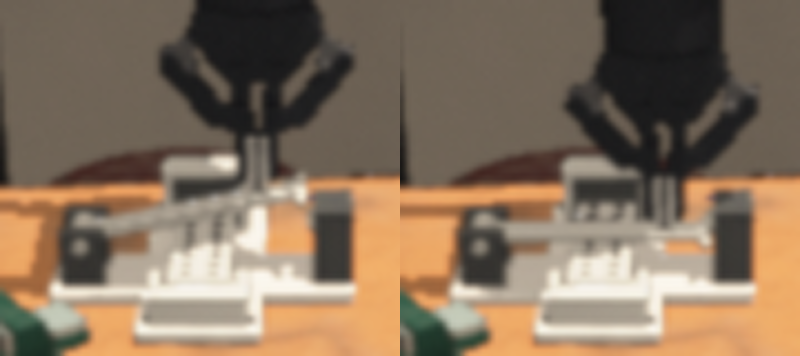

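The left shows the latch half-way, the right shows it level under the fingers (tips at 43.5 mm = level bar top). I'll retract and check.

```bash
python3 - <<'E'
from h import *
p=r.get_state()["eef_pos"]
r.move_l([p[0],p[1],.20],v=.15); r.movep([.45,-.2,.3],down(C[2])); r.sleep(.3); st()
t=cams.capture("top");s=cams.capture("side")
k=lambda im,x,y,w,h:cv2.resize(im[y:y+h,x:x+w,::-1],(400,400),interpolation=cv2.INTER_CUBIC)
cv2.imwrite("pics/b6.png",np.hstack([k(t,145,180,100,100),k(s,220,125,90,90)]))
E
```

```text
36.12 [ 0.4503 -0.1995  0.2997] F [ 0.2568 -0.1852  0.4469] g -0.0 0.0
```

View pics/b6.png

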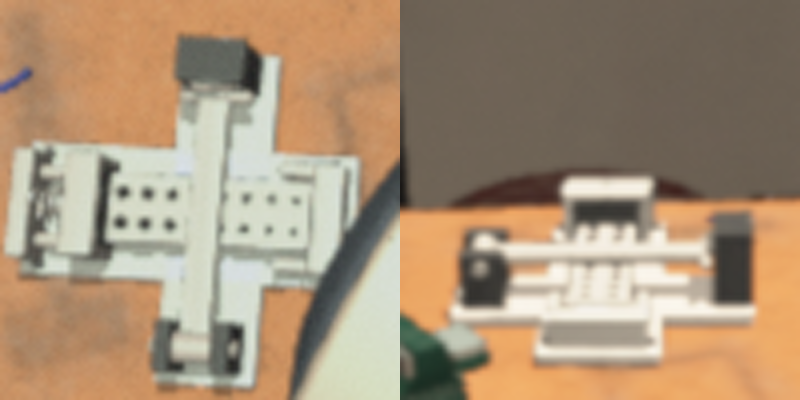

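The latch lies level in the catch, and the plate is flat against the stop (its right end meets the stop face near crop (310,220)). Handing in.

```bash
python3 -c "
from plant import workorder; print(workorder.close_job())"
```

```text
the job is handed in; nothing more can be done
None
```

The long plate is seated flat against the fixed stop with the latch pressed level into its roller catch, and the job is handed in at about 36 s; the short plate was not touched, and no verdict came back.

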